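Feed a bar blank to the sprung stop with a push stick

ROBOT

A 6-joint arm with a two-finger parallel gripper is mounted at the origin on the work surface. World frame = base frame: x ahead of the robot, y to its left, z up, the work surface at z = 0. Lengths are in m, angles in degrees, forces in N, time in s.
With the tool pointing down it reaches from about 0.15 to 0.775 m from the base axis. Payload 6.1 kg.
Tool frame: the origin (TCP) lies midway between the tips of the shut fingers; the grasp point (between the pads) lies env.grip_depth behind it (env.grip_depth is the distance from the TCP to the grasp point, in m); z points along the fingers, y is the direction in which the jaws open and shut (so a half turn about z gives the same grasp; the last joint's range is limited). The gripper opens to 85 mm and grips with 20 to 120 N. Pads are 22 mm wide; open, the fingers measure 114 mm over their backs; the gripper's body (76 mm by 85 mm) begins 54 mm behind the grasp point. The pads swing forward as they close: fully open they stand 13 mm farther back than shut.
Start: joints at [-64.515, 7.208, -2.269, 80.523, 0, 90], TCP at [0.226, -0.474, 0.193] pointing down, gripper open.
Joint ranges: [-155.77, 155.77], [-54.66, 111.73], [-72.52, 77.12], [-102.08, 115.82], [-83.92, 84.16], [-180, 180]. Speed limits (degrees/s): [136.94, 136.94, 172.46, 180, 180, 180].

INTERFACE

Orientations are given as [roll, pitch, yaw] about the fixed x, y, z axes, in that order (R = Rz(yaw) Ry(pitch) Rx(roll)).
In Python, from bench import env, cams gives the robot as it stands.
- The arm moves only by the shell command python3 -m jog 'ROWS' [FORCE]. ROWS is JSON, a list of rows, each a list of 3 entries, a list of its own where there are three numbers: the shift along the tool's x, y, z in cm, then the turn about the tool's z in units of 8 degrees (1.0 is 8 degrees), then the closure, from 0 (fully open) to 1 (shut). A call has 1 to 8 rows; each row shifts and turns the commanded pose from where the row before left it, along the tool's axes as they then stand; what a row does not reach is not made up. A row lasts 1/8 s, in which the tool goes at most 62.5 mm and 10.7 degrees, less where a joint would pass 70% of its speed; a pose out of reach is approached as far as the arm can. A call is refused whole if a number of a shift passes 6.25 or a number of a turn 1, either way. A call with a gripper value outside its range is refused whole. The fingers move at their own pace and stop on an object; FORCE is the grip in N (left out, the last holds). Time passes only in rows, so rows that do not move let the fingers close. It gives the time, the measured TCP pose, the force and the opening at its end, in the units of the state.
- env.get_state(): the state, without advancing time (a new reading comes with each control period).
- cams.capture(name): name is "side" or "top" or "wrist"; returns the picture (420x560x3 uint8, red, green, blue); there is no depth.
- cams.get_calibration(name): a dict with "camera_matrix" (3x3 intrinsics, pixels), "k1" (the pictures are not rectified: a ray, as slopes to the right and down, at radius r is drawn at 1 + k1 r^2 times it, then the intrinsics apply), "world_from_camera" (4x4, takes a point from camera to world coordinates). Camera axes: x right, y up, looking along -z (the intrinsics and any distortion apply to the point x, -y, -z); pixel columns grow to the right and rows downward; lengths in m; the calibration is good to about 2 mm. A picture is of the moment at which its call begins: read the wrist's pose just before it. get_calibration takes no time and is no camera call; for the wrist camera it gives the pose at the moment of the call.
- env.hand_in(): hands the job in, once; it reports no verdict.
Trained networks look in the newest picture that a camera, given by its name, has taken for a name from the list of things; names that differ only in an ending like _2 or _b are one class to them, and where a whole thing is asked for, a point or a joint stands for the part that bears it (a point fixed in the world has none). Each returns a list of dicts, best first, with "score" (0 to 1); they miss things now and then, are a little off and sometimes report something else, mostly with a low value. They report only what shows in the picture. A call takes as long as a camera call. They do not tell look-alikes from the thing itself.
- cams.recognise(name, camera): "rect" ([left, top, right, bottom] in pixels, round what is visible of it).
The state is a dict: "time_s": time; "qpos": joint angles; "qvel": joint speeds; "tau": joint torques, N m; "eef_pos": TCP position; "ee_rot": TCP orientation; "wrist_force": force on the tool from outside, world axes, zero at the start; "ft_torque": the same for the moment, N m; "finger_gap": finger opening in m.
Only numpy, scipy, OpenCV 4.12 (cv2) and the standard library are available. Lean on these libraries where they do the work, as an engineer would, in place of code of your own. Each camera call takes 0.05 s, during which the arm holds its last target. There are 200 camera calls.

TASK

Pick up the wooden push stick and with it, not with your fingers, feed the aluminium blank through the jig's guide channel until it presses home against the sprung stop and the stop gives a few millimetres. Do not ram it: the stop's spring must never be driven to its end. Leave the blank resting against the stop, put the stick back flat on the rubber mat, underside down, and leave the other things where they are.

Things in the scene. Friction and masses are not known exactly. Their poses are not given: they have to be found in the camera images.
- jig: Steel feed jig, bolted down. Origin: under its base plate, on the channel's centre line; x = feed direction (about world +y). Jig x in mm: base plate -160 to 170, 90 wide, 12 thick (its top is the channel floor). Infeed trough, open on top and at the rear: -155 to -75, 34 wide inside, walls 12 high above the floor; narrows evenly to 19 wide at -30, where the covered channel begins.
- channel_mouth (a point): Floor centre of the covered channel's mouth, at jig x = -30 mm, 12 mm above the bench; axes as the jig's. The channel runs from here to jig x = 120, 19 mm wide and 17 high inside; its cover is 5 mm thick (top 34 mm above the bench) with an 8 mm sight slot along the middle.
- drag_shoe (a point): Middle of a brass shoe in the channel's +y wall, jig x = 0 to 80 mm. Sprung sideways, it presses the blank against the -y wall: once the blank's front is past jig x = 5 it drags with a fairly steady 2 to 6 N (varies by run), and it holds the blank where it is left.
- stop_block: Block of the sprung stop, fixed on the jig at jig x = 145 mm; origin mid-underside, axes as the jig's. A flat-ended rod, 13 wide x 10 high, points from it back into the channel (-x). Its reach is set anew each time and not measured: its free face lies anywhere from jig x = 65 to 110. Pressed, it resists 1.6 N per mm from zero force, bottoms out hard at 8 mm and springs back.
- blank_center (a point): Centre of the blank: a loose plain aluminium bar 60 long (its x) x 16 wide x 12 high, 31 g, lying in the open infeed trough with its length roughly along the feed direction.
- stick_grip (a point): Where to hold the wooden push stick, 36 mm above its underside: the centre line of a grip block 50 long (x) x 24 wide (y) x 50 mm high. From the block's front a blade 10 wide x 12 high, level with the underside, runs along +x to a flat tip 165 mm ahead of this point. One piece, about 60 g, lying on the rubber mat, underside down; blade about along the feed direction.
- mat: Thin black rubber mat, 270 (x) x 210 (y) x 4 mm, flat on the bench and fixed. Origin: centre of its underside.
- punch: Bystander: a round steel nail punch, 120 mm long and 10 mm thick, lying on the rubber mat beside the push stick. Origin at its underside.
- plate_a: Bystander: an aluminium racing plate (U-shaped horseshoe about 125 x 125 x 7 mm) flat on the bench beyond the jig. Origin at its underside.
- plate_b: Bystander: the second aluminium racing plate (same size) flat on the bench on the robot's side of the jig. Origin at its underside.
- nail_tin: Bystander: a closed round nail tin, 76 mm across and 70 mm high, beyond the jig. Origin at its underside.
- hoof_tester: Bystander: a bright metal hoof tester (tong-like, about 270 mm long, 18 mm high) lying on the bench, far right. Origin at its underside.
- mallet: Bystander: a wooden mallet lying on its side, head 68 mm thick and 110 mm long, handle 220 mm. Origin at its underside.
- clinch_block: Bystander: a steel clinching block 70 x 40 x 25 mm. Origin at its underside.
Things that resemble listed ones, but are neither listed nor needed, are in the scene too. Of the things that look like the part that bears stick_grip, the largest one is meant.

How it is judged:
By the outcome, as a careful person would: the job done as asked, in the order asked, and still so for the second after the job is handed in, with the robot touching nothing.
It also fails if it takes over 64 s, if anything falls off the work surface, if the arm or the gripper's body presses on something with over 40 N, if the wrist force passes 120 N, or if a joint passes its speed limit or range.

## Working session

There is one attempt and no reset: what is moved stays moved. The work goes in short steps, Python scripts to look and compute and a shell command to move; the robot and the scene stay as the last step left them, time stands still between calls to the robot, and variables do not carry over. Pictures are saved under pics/ and viewed, about 8 in all and at most 12, crops included, and the job is handed in when it is done.

```bash
ls; mkdir -p pics
python3 - <<'E'
from bench import env,cams
import cv2,numpy as np
s=env.get_state(); print({k:np.round(v,3).tolist() for k,v in s.items()}, env.grip_depth)
for n in("top","side"):
    im=cams.capture(n); cv2.imwrite(f"pics/{n}0.png",im[...,::-1])
    c=cams.get_calibration(n); print(n,np.round(c["camera_matrix"],1).tolist(),c["k1"],np.round(c["world_from_camera"],3).tolist())
    for t in("jig","stop_block","blank_center","stick_grip","mat","punch"):
        print(t,[(np.round(d["rect"]).tolist(),round(d["score"],2)) for d in cams.recognise(t,n)][:4])
E
```

```text
pics
{'time_s': 0.0, 'qpos': [-64.515, 7.24, -2.328, 80.524, 0.0, 90.001], 'qvel': [-0.005, 0.053, 0.09, -0.043, -0.049, -0.01], 'tau': [-0.001, -43.591, 35.293, 0.017, -0.0, -0.0], 'eef_pos': [0.226, -0.473, 0.192], 'ee_rot': [-179.907, -0.0, 25.484], 'wrist_force': [0.086, -0.276, -0.568], 'ft_torque': [0.041, 0.013, -0.007], 'finger_gap': 0.085} 0.0187
top [[387.7, 0.0, 271.3], [0.0, 387.7, 212.3], [0.0, 0.0, 1.0]] -0.009838750116728044 [[-0.016, 0.989, -0.146, 0.376], [-1.0, -0.013, 0.022, -0.045], [0.02, 0.146, 0.989, 1.043], [0.0, 0.0, 0.0, 1.0]]
jig [([132.0, 167.0, 262.0, 203.0], 0.77), ([317.0, 238.0, 357.0, 252.0], 0.18)]
stop_block [([134.0, 178.0, 166.0, 193.0], 0.58)]
blank_center [([228.0, 177.0, 248.0, 187.0], 0.58), ([271.0, 108.0, 365.0, 146.0], 0.18)]
stick_grip [([305.0, 186.0, 381.0, 207.0], 0.66), ([354.0, 301.0, 403.0, 318.0], 0.54), ([430.0, 219.0, 452.0, 268.0], 0.53), ([76.0, 154.0, 108.0, 179.0], 0.35)]
mat [([282.0, 165.0, 396.0, 263.0], 0.93)]
punch [([322.0, 239.0, 357.0, 248.0], 0.51)]
side [[454.7, 0.0, 272.0], [0.0, 454.7, 212.1], [0.0, 0.0, 1.0]] 0.03984414138053056 [[-0.899, 0.235, -0.369, 0.079], [-0.437, -0.514, 0.738, 0.822], [-0.016, 0.825, 0.565, 0.72], [0.0, 0.0, 0.0, 1.0]]
jig [([147.0, 217.0, 252.0, 309.0], 0.63)]
stop_block [([158.0, 276.0, 179.0, 301.0], 0.96)]
blank_center [([218.0, 220.0, 236.0, 237.0], 0.43)]
stick_grip [([267.0, 161.0, 311.0, 198.0], 0.81), ([386.0, 189.0, 390.0, 208.0], 0.69), ([335.0, 144.0, 366.0, 161.0], 0.52)]
mat [([246.0, 170.0, 351.0, 226.0], 0.89)]
punch [([312.0, 189.0, 335.0, 206.0], 0.55)]
```

Run:
```python
import cv2,numpy as np
a=cv2.imread("pics/top0.png")[150:280,110:410]
b=cv2.imread("pics/side0.png")[140:320,130:400]
a=cv2.resize(a,(800,347),interpolation=cv2.INTER_CUBIC);b=cv2.resize(b,(800,533),interpolation=cv2.INTER_CUBIC)
cv2.imwrite("pics/top0c.png",a)
```

```text
(no output)
```

View pics/top0c.png

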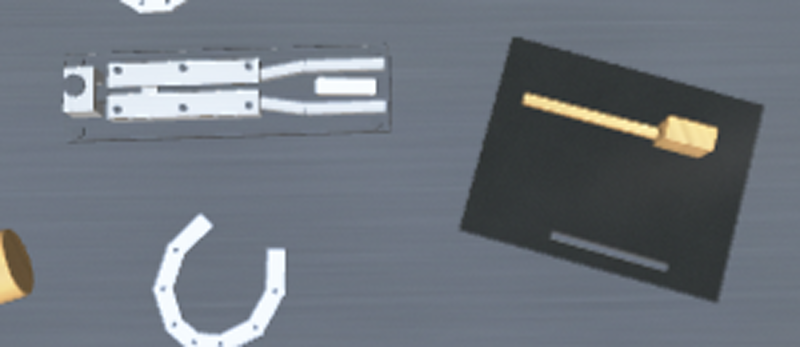

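View pics/side0.png

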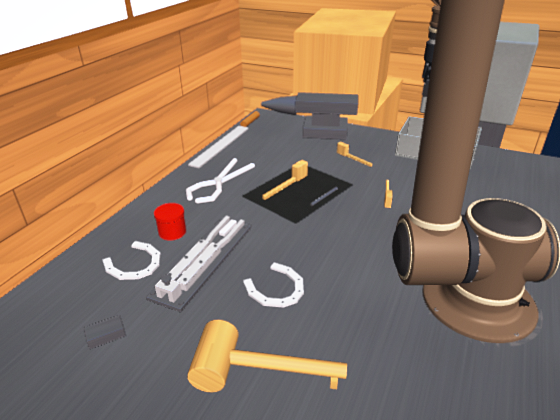

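The top picture shows the feed direction to the left (world +y). The jig runs from crop (65,90) to (390,90), with the blank at (345,86) in the trough. The stick's tip is at (523,99) and its block at (687,136). The punch is at (610,252) and plate_b at (220,285). The side picture agrees, and the smaller sticks off the mat are look-alikes.

```bash
cat > h.py <<'E'
from bench import env,cams
import cv2,numpy as np
from scipy.optimize import least_squares
def ray(c,uv):
    K=c["camera_matrix"];T=np.array(c["world_from_camera"])
    d=np.array([(uv[0]-K[0][2])/K[0][0],(uv[1]-K[1][2])/K[1][1]]);p=d.copy()
    for _ in range(20): p=d/(1+c["k1"]*(p@p))
    return T[:3,3],T[:3,:3]@np.array([p[0],-p[1],-1])
def onz(c,uv,z):
    o,d=ray(c,uv); return o+d*(z-o[2])/d[2]
def proj(c,P):
    T=np.linalg.inv(np.array(c["world_from_camera"]));K=c["camera_matrix"]
    q=T[:3,:3]@P+T[:3,3];p=np.array([q[0],-q[1]])/-q[2];p=p*(1+c["k1"]*(p@p))
    return np.array([p[0]*K[0][0]+K[0][2],p[1]*K[1][1]+K[1][2]])
def tri(obs):
    A=np.zeros((3,3));b=np.zeros(3)
    for c,uv in obs:
        o,d=ray(c,uv);d=d/np.linalg.norm(d);M=np.eye(3)-np.outer(d,d);A+=M;b+=M@o
    P=np.linalg.solve(A,b); return P,[np.round(proj(c,P)-uv,1).tolist() for c,uv in obs]
E
python3 - <<'E'
from h import *
c=cams.get_calibration("top")
f=lambda x,y,z:np.round(onz(c,(x/2.6667+110-.3,y/2.6667+150-.3),z),4).tolist()
print("tip",f(523,99,.016)); print("blocktop corners",[f(*p,.054) for p in((668,115),(718,122),(712,157),(655,150))])
print("blank ends",f(315,86,.024),f(376,86.5,.024))
print("jig base corners",f(66,142,.0),f(391,131,0),f(391,41,0.012))
print("cover corners",[f(*p,.034) for p in((108,63),(259,57),(259,116),(108,118))])
print("rod end",f(157,90,.025)); print("walls rear",f(385,57,.024),f(386,112,.024))
s=cams.get_calibration("side")
r1,r2=[305,186,381,207],[267,161,311,198]
E
```

```text
tip [0.596, -0.1626, 0.016]
blocktop corners [[0.5703, -0.3001, 0.054], [0.5627, -0.3491, 0.054], [0.5281, -0.3412, 0.054], [0.5357, -0.2857, 0.054]]
blank ends [0.6101, 0.0476, 0.024] [0.6088, -0.0137, 0.024]
jig base corners [0.5602, 0.3028, 0.0] [0.5675, -0.0279, 0.0] [0.6592, -0.0291, 0.012]
cover corners [[0.6336, 0.2527, 0.034], [0.6381, 0.1026, 0.034], [0.578, 0.1021, 0.034], [0.5778, 0.251, 0.034]]
rod end [0.6076, 0.2056, 0.025]
walls rear [0.6393, -0.023, 0.024] [0.5826, -0.0235, 0.024]
```

```bash
python3 -m jog '[[[5,0,0],0,0],[[6,0,0],0,0],[[6,0,0],0,0],[[6,0,0],0,0],[[6,0,0],0,0],[[6,0,0],0,0],[[0,0,0],-1,0],[[0,0,0],-1,0]]'; python3 -m jog '[[[0,0,0],-1,0],[[0,0,0],-1,0],[[0,0,0],-1,0],[[0,0,0],-1,0],[[0,0,0],0,0],[[0,0,0],0,0]]'
python3 - <<'E'
from h import *
s=env.get_state();print(s["time_s"],s["eef_pos"],s["ee_rot"],s["wrist_force"])
c=cams.get_calibration("wrist");print(np.round(c["world_from_camera"],3).tolist(),np.round(c["camera_matrix"],0).tolist(),c["k1"])
im=cams.capture("wrist");cv2.imwrite("pics/w1.png",im[...,::-1])
for t in("stick_grip","mat","punch"):print(t,[(np.round(d["rect"]).tolist(),round(d["score"],2)) for d in cams.recognise(t,"wrist")][:3])
for P in([.549,-.319,.054],[.596,-.1626,.016]):print(proj(c,np.array(P)))
E
```

```text
time_s: 1.7
eef_pos: [0.5428, -0.3225, 0.1926]
ee_rot: [-180.0, 0.0, 41.9]
wrist_force: [0.4, -0.3, 1.0]
finger_gap: 0.0856
time_s: 2.45
eef_pos: [0.5418, -0.3233, 0.1931]
ee_rot: [-180.0, -0.0, 73.4]
wrist_force: [-0.8, -0.1, 0.5]
finger_gap: 0.0857
2.45 [ 0.54183226 -0.32330786  0.19313643] [-1.79994182e+02 -3.06941876e-03  7.33538651e+01] [-0.77106221 -0.05440567  0.45319615]
[[0.958, 0.274, 0.086, 0.565], [-0.288, 0.912, 0.293, -0.249], [0.001, -0.305, 0.952, 0.374], [0.0, 0.0, 0.0, 1.0]] [[305.0, 0.0, 285.0], [0.0, 305.0, 211.0], [0.0, 0.0, 1.0]] -0.039584554056350724
stick_grip [([202.0, 319.0, 307.0, 351.0], 0.91), ([284.0, 25.0, 309.0, 204.0], 0.81), ([45.0, 203.0, 138.0, 289.0], 0.72)]
mat [([154.0, 1.0, 351.0, 234.0], 0.74)]
punch [([176.0, 87.0, 192.0, 190.0], 0.71)]
[288.90745272 183.59500311]
[288.97854301  22.05022978]
```

View pics/w1.png

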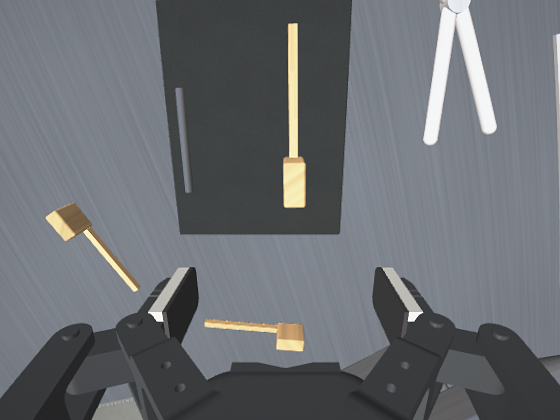

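The wrist picture shows the stick's tip at (293,23) and its block top at about (284..305, 163..207). The punch is at (184,140), clear on the left. The small look-alikes are off the mat. I'll lower the hand for a second view.

```bash
python3 -m jog '[[[0,0,2],0,0],[[0,0,3],0,0],[[0,0,2],0,0],[[0,0,0],0,0],[[0,0,0],0,0]]'
python3 - <<'E'
from h import *
import pickle
def wood(im):
    h=cv2.cvtColor(im,cv2.COLOR_RGB2HSV);return cv2.inRange(h,(8,70,120),(32,255,255))
cap={}
T=cams.get_calibration("top");im0=cv2.imread("pics/w1.png")[...,::-1]
s=env.get_state();c=cams.get_calibration("wrist");im=cams.capture("wrist");cv2.imwrite("pics/w2.png",im[...,::-1])
c1=dict(c);M=np.array(c["world_from_camera"]).copy()
M=np.array([[0.958,0.274,0.086,0.565],[-0.288,0.912,0.293,-0.249],[0.001,-0.305,0.952,0.374],[0,0,0,1]]);M[:3,:3]=np.linalg.svd(M[:3,:3])[0]@np.linalg.svd(M[:3,:3])[2]
M2=np.array(c["world_from_camera"]).copy();print(np.round(M2,3).tolist())
c1["world_from_camera"]=M
for n,i,b in(("w1",im0,(270,0,320,220)),("w2",im,(230,0,360,300))):
    m=np.zeros(i.shape[:2],np.uint8);m[b[1]:b[3],b[0]:b[2]]=wood(i)[b[1]:b[3],b[0]:b[2]]
    k,l,st,ce=cv2.connectedComponentsWithStats(m);j=1+np.argmax(st[1:,4]);print(n,st[j])
    ys=np.where(l==j)[0];rows=[(y,np.where(l[y]==j)[0].min(),np.where(l[y]==j)[0].max()) for y in range(ys.min(),ys.max()+1,9)]
    print([tuple(map(int,r)) for r in rows])
print(s["eef_pos"],s["ee_rot"])
o=[300,22]
cv2.imwrite("pics/w2c.png",cv2.resize(im[0:330,190:400,::-1],None,fx=1.8,fy=1.8,interpolation=cv2.INTER_CUBIC))
E
```

```text
time_s: 3.28
eef_pos: [0.5422, -0.3235, 0.1242]
ee_rot: [179.9, 0.0, 73.5]
wrist_force: [-0.7, 0.6, 0.9]
finger_gap: 0.0851
[[0.958, 0.273, 0.085, 0.565], [-0.286, 0.912, 0.294, -0.249], [0.003, -0.306, 0.952, 0.305], [0.0, 0.0, 0.0, 1.0]]
w1 [ 283   23   23  185 1502]
[(23, 289, 297), (32, 288, 297), (41, 288, 297), (50, 288, 297), (59, 288, 297), (68, 288, 297), (77, 288, 297), (86, 288, 297), (95, 288, 297), (104, 288, 297), (113, 289, 297), (122, 289, 297), (131, 289, 297), (140, 289, 297), (149, 289, 297), (158, 284, 302), (167, 283, 305), (176, 283, 305), (185, 283, 305), (194, 283, 305), (203, 283, 305)]
w2 [ 282    0   29  231 1320]
[(0, 289, 300), (9, 288, 300), (18, 288, 300), (27, 288, 300), (36, 288, 300), (45, 288, 300), (54, 289, 300), (63, 289, 300), (72, 289, 300), (81, 289, 300), (90, 289, 300), (99, 289, 300), (108, 289, 300), (117, 289, 300), (126, 289, 300), (135, 289, 300), (144, 289, 300), (153, 289, 300), (162, 289, 300), (171, 282, 307), (180, 282, 310), (189, 282, 310), (198, 282, 309), (207, 282, 309), (216, 282, 309), (225, 282, 309)]
[ 0.54219479 -0.32351283  0.12417822] [1.79939881e+02 1.56893416e-02 7.34719376e+01]
```

View pics/w2c.png

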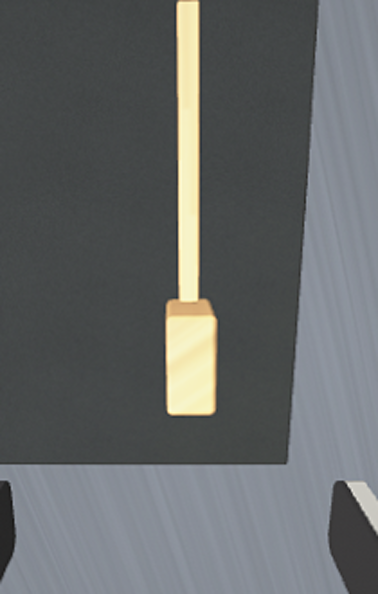

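The close view shows the block top at crop (166..216, 315..415), which is full-image x 282..310, y 175..230.5. The stick lies parallel to the tool's x axis.

Run:
```python
from h import *
c2=cams.get_calibration("wrist");c1=dict(c2)
M=np.array(c2["world_from_camera"]).copy();M[:3,3]=[.565,-.249,.374];c1["world_from_camera"]=M
M2=M.copy();M2[:3,3]+=np.array([0.5422-.5418,-.3235+.3233,.12418-.19314])
print(np.round(np.array(c2["world_from_camera"])[:3,3]-M2[:3,3],4))
for a,b in(((283,207.5),(282,230.5)),((305.3,207.5),(310,230.5)),((294.2,207.5),(296,230.5))): print(tri([(c1,a),(c2,b)]))
for z in(.05,.054,.058):
  print(z,[np.round(onz(c2,p,z),4).tolist()[:2] for p in((296,175),(296,230.5),(282,205),(310,205))])
print("tip",onz(c1,(293,23),.016),"blade base w2",onz(c2,(294.7,150),.016))
# top view block rear
```

```text
[ 0.      0.0002 -0.0002]
(array([ 0.53511464, -0.34444587,  0.0503945 ]), [[-0.1, -0.0], [0.2, 0.0]])
(array([ 0.55895051, -0.35158015,  0.05040415]), [[0.0, -0.0], [-0.0, 0.0]])
(array([ 0.54703669, -0.34812368,  0.05009896]), [[-0.1, 0.0], [0.1, -0.0]])
0.05 [[0.5608, -0.2998], [0.5469, -0.3481], [0.5418, -0.3217], [0.5652, -0.3287]]
0.054 [[0.5608, -0.299], [0.5472, -0.3466], [0.5422, -0.3206], [0.5652, -0.3275]]
0.058 [[0.5609, -0.2982], [0.5475, -0.345], [0.5425, -0.3195], [0.5652, -0.3262]]
tip [ 0.59989471 -0.1649844   0.016     ] blade base w2 [ 0.56552253 -0.28344767  0.016     ]
```

```bash
python3 -m jog '[[[0.35,1.1,1],-0.05,0],[[0,0,3],0,0],[[0,0,3],0,0],[[0,0,2],0,0],[[0,0,1.4],0,0],[[0,0,0],0,0],[[0,0,0],0,0]]' 60; python3 -m jog '[[[0,0,0],0,0.7],[[0,0,0],0,1],[[0,0,0],0,1],[[0,0,0],0,1],[[0,0,0],0,1],[[0,0,0],0,1],[[0,0,0],0,1]]' 70
```

```text
time_s: 4.2
eef_pos: [0.5541, -0.3234, 0.0201]
ee_rot: [179.9, 0.0, 73.9]
wrist_force: [-0.3, 0.4, 0.7]
finger_gap: 0.0856
time_s: 5.08
eef_pos: [0.5534, -0.3231, 0.0192]
ee_rot: [-180.0, 0.0, 73.9]
wrist_force: [-0.7, 0.5, 0.0]
finger_gap: -0.0
```

Run:
```python
from h import *
im=cams.capture("wrist");cv2.imwrite("pics/w3.png",im[...,::-1])
```

```text
(no output)
```

View pics/w3.png

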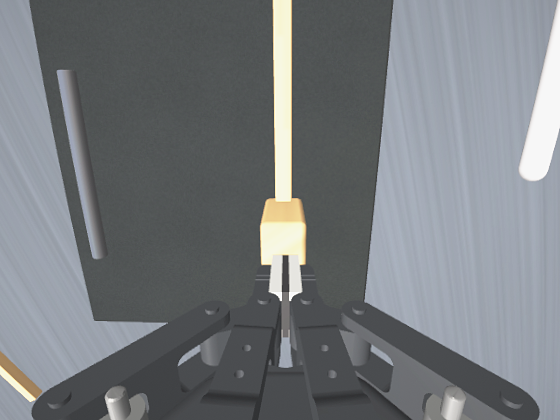

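The fingers closed just behind the block, which is now at about (262..305, 222..265). I'll compute how far off it is.

Run:
```python
from h import *
s=env.get_state();c=cams.get_calibration("wrist");print(s["eef_pos"],s["ee_rot"],np.round(c["world_from_camera"],3).tolist())
for z in(.046,.05,.054): print(z,[np.round(onz(c,p,z),4).tolist()[:2] for p in((283.5,222),(283.5,265),(262,240),(305,240))])
print("TCP px",proj(c,s["eef_pos"]), "grasp px",proj(c,s["eef_pos"]+[0,0,env.grip_depth]))
print("blade base bottom", [np.round(onz(c,(283.5,200),z),4) for z in(.016,.02)])
t=cams.get_calibration("top");im=cams.capture("top");cv2.imwrite("pics/top1.png",im[...,::-1])
for P in([.5539,-.3233,.054],[.5998,-.165,.016]):print(proj(t,np.array(P)))
for n in("pics/top0.png","pics/top1.png"):
    i=cv2.imread(n);h=cv2.cvtColor(i,cv2.COLOR_BGR2HSV);m=cv2.inRange(h,(8,60,100),(32,255,255))[170:225,290:400]
    k,l,st,ce=cv2.connectedComponentsWithStats(m);print(n,[(x+np.array([290,170,0,0,0])).tolist() for x in st[1:] if x[4]>15])
```

```text
[ 0.55336246 -0.32304673  0.01918566] [-1.79997032e+02 -1.02643589e-03  7.38875043e+01] [[0.96, 0.266, 0.084, 0.576], [-0.279, 0.914, 0.294, -0.248], [0.002, -0.305, 0.952, 0.2], [0.0, 0.0, 0.0, 1.0]]
0.046 [[0.5601, -0.3015], [0.5529, -0.3261], [0.5459, -0.3083], [0.5684, -0.3148]]
0.05 [[0.5605, -0.3001], [0.5535, -0.3241], [0.5467, -0.3067], [0.5686, -0.3131]]
0.054 [[0.5609, -0.2988], [0.5541, -0.3221], [0.5475, -0.3051], [0.5688, -0.3113]]
TCP px [283.01350261 240.88249569] grasp px [282.85711319 253.67993417]
blade base bottom [array([ 0.561 , -0.2979,  0.016 ]), array([ 0.5613, -0.2968,  0.02  ])]
[369.33415915 198.87986845]
[306.66979419 185.44090664]
pics/top0.png [[306, 185, 73, 24, 564]]
pics/top1.png [[381, 170, 16, 26, 138], [306, 185, 63, 23, 427], [385, 197, 15, 28, 233]]
```

Run:
```python
from h import *
c=cams.get_calibration("wrist");print([np.round(proj(c,np.array(P)),1).tolist() for P in([.547,-.348,.054],[.547,-.348,.004],[.561,-.2985,.054],[.561,-.2985,.004])])
a=cv2.imread("pics/w3.png")[190:350,220:350];b=cv2.imread("pics/top1.png")[165:235,290:420]
a=cv2.resize(a,(480,590),interpolation=cv2.INTER_CUBIC)
o=np.zeros((590,800,3),np.uint8);o[:,:480]=a;b=cv2.resize(b,(320,172),interpolation=cv2.INTER_CUBIC);o[:172,480:]=b
s=cams.capture("side");cv2.imwrite("pics/side1.png",s[...,::-1]);o[180:480,480:]=cv2.resize(s[120:232,240:360,::-1],(320,300),interpolation=cv2.INTER_CUBIC)
cv2.imwrite("pics/z1.png",o)
```

```text
[[284.3, 308.0], [284.4, 265.6], [283.5, 221.5], [283.8, 195.9]]
```

View pics/z1.png

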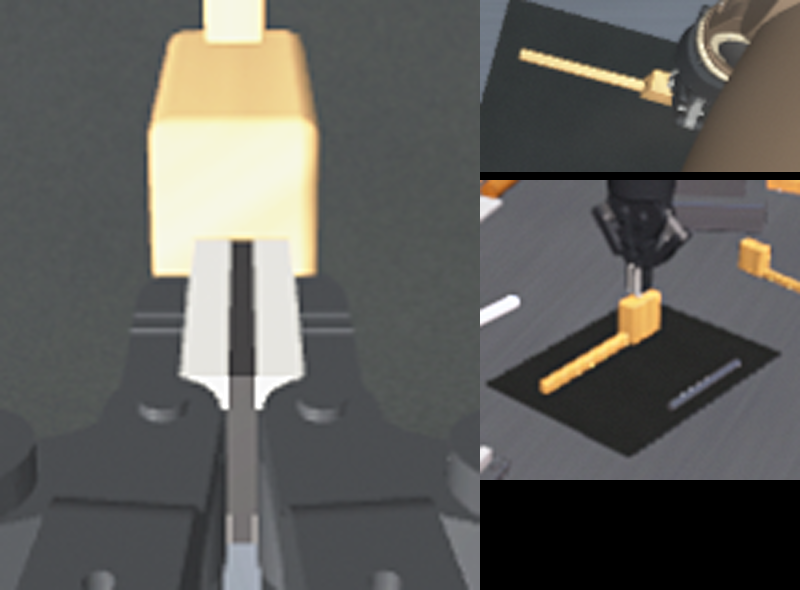

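The fingers seem to end at the block's top although the TCP reads z = 0.019. I'll check that against the side camera.

Run:
```python
from h import *
s=env.get_state();c=cams.get_calibration("side");e=s["eef_pos"]
a=cv2.imread("pics/side1.png");x0,y0,k=255,120,9
o=cv2.resize(a[y0:y0+66,x0:x0+88],None,fx=k,fy=k,interpolation=cv2.INTER_CUBIC)
for z,col in((0,(0,0,255)),(.0187,(0,255,0)),(.035,(255,0,0)),(.0727,(255,0,255))):
    p=proj(c,e+[0,0,z]);q=(p+.5-[x0,y0])*k;cv2.circle(o,tuple(int(v) for v in q),4,col,-1)
B=np.array([.5539,-.3233]);u=np.array([.28,.96]);v=np.array([.96,-.28])
for z in(.004,.054):
    P=[(proj(c,np.append(B+.025*i*u+.012*j*v,z))+.5-[x0,y0])*k for i,j in((1,1),(1,-1),(-1,-1),(-1,1))]
    cv2.polylines(o,[np.int32(P)],True,(255,255,0),1)
cv2.imwrite("pics/z2.png",o)
```

```text
(no output)
```

View pics/z2.png

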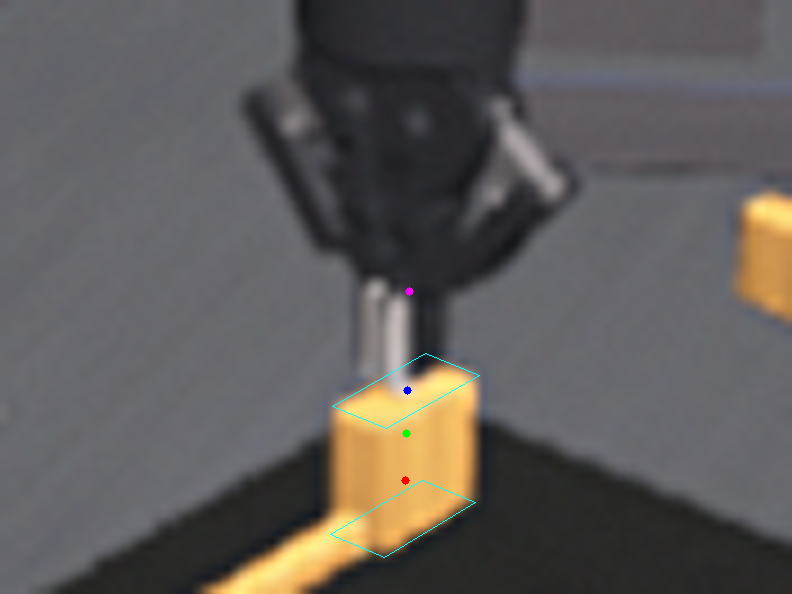

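The side view shows the shut fingers sunk into the block: they vanish at its top face, with the gap reading 0 and no force. The position is right, so the grip itself failed to take hold. I'll open, check, then close slowly with little force.

```bash
python3 -m jog '[[[0,0,0],0,0.7],[[0,0,0],0,0.4],[[0,0,0],0,0.2],[[0,0,0],0,0],[[0,0,0],0,0]]' 30;  python3 -m jog '[[[0,0,0],0,0.3],[[0,0,0],0,0.45],[[0,0,0],0,0.55],[[0,0,0],0,0.62]]' 30; python3 -m jog '[[[0,0,0],0,0.68],[[0,0,0],0,0.72],[[0,0,0],0,0.76],[[0,0,0],0,0.8],[[0,0,0],0,0.8],[[0,0,0],0,0.8]]' 30
python3 - <<'E'
from h import *
im=cams.capture("wrist");cv2.imwrite("pics/w4.png",im[...,::-1])
s=cams.capture("side");cv2.imwrite("pics/side2.png",s[...,::-1])
o=np.zeros((420,800,3),np.uint8);o[:420,:480]=im[:,40:520,::-1];o[:297,480:]=cv2.resize(s[110:192,245:333,::-1],(320,297),interpolation=cv2.INTER_CUBIC)
cv2.imwrite("pics/z3.png",o)
E
```

```text
time_s: 5.85
eef_pos: [0.5534, -0.3231, 0.0192]
ee_rot: [-180.0, 0.0, 73.9]
wrist_force: [0.0, -0.2, -0.7]
finger_gap: 0.0851
time_s: 6.35
eef_pos: [0.5534, -0.323, 0.0192]
ee_rot: [-180.0, -0.0, 73.9]
wrist_force: [-0.2, 0.4, 1.0]
finger_gap: 0.0326
time_s: 7.1
eef_pos: [0.5534, -0.3231, 0.0192]
ee_rot: [-180.0, 0.0, 73.9]
wrist_force: [-0.1, -0.1, -0.3]
finger_gap: 0.0168
```

View pics/z3.png

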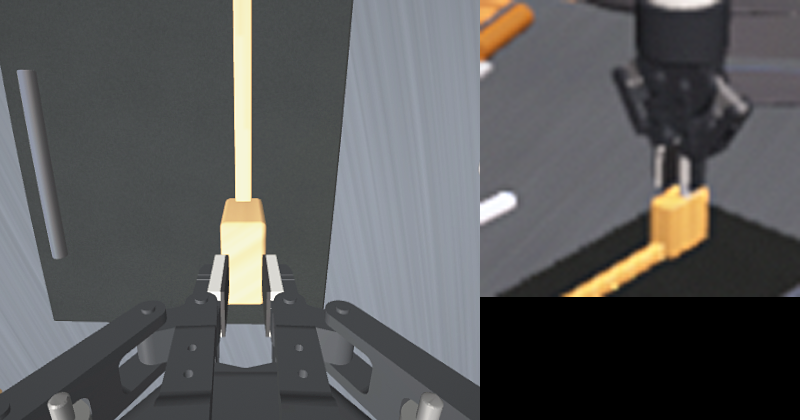

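The pads pass into the block even when closed slowly (gap 0.0168, under 24 mm, no force). I'll test whether a small lift carries the stick at all.

```bash
python3 -m jog '[[[0,0,0],0,0.8],[[0,0,-1],0,0.8],[[0,0,-1],0,0.8],[[0,0,-1],0,0.8],[[0,0,0],0,0.8],[[0,0,0],0,0.8]]' 60
python3 - <<'E'
from h import *
im=cams.capture("wrist");cv2.imwrite("pics/w5.png",im[...,::-1]);s=cams.capture("side");cv2.imwrite("pics/side3.png",s[...,::-1])
def bb(i):
    h=cv2.cvtColor(i,cv2.COLOR_BGR2HSV);m=cv2.inRange(h,(8,70,120),(32,255,255))[155:205,255:325]
    k,l,st,ce=cv2.connectedComponentsWithStats(m);j=1+np.argmax(st[1:,4]);return st[j],ce[j]
for n in("side0","side1","side2","side3"):print(n,bb(cv2.imread(f"pics/{n}.png")))
print(env.get_state()["tau"])
print([x for x in dir(env) if x[0]!='_'],[x for x in dir(cams) if x[0]!='_'])
E
```

```text
time_s: 7.95
eef_pos: [0.5533, -0.3231, 0.0492]
ee_rot: [180.0, -0.0, 73.9]
wrist_force: [-0.4, -0.2, -0.4]
finger_gap: 0.0168
side0 (array([  7,   5,  46,  40, 489], dtype=int32), array([35.12678937, 22.78118609]))
side1 (array([  7,   5,  46,  40, 477], dtype=int32), array([34.87840671, 23.20125786]))
side2 (array([  7,   6,  46,  39, 470], dtype=int32), array([34.64255319, 23.43617021]))
side3 (array([  7,   4,  46,  41, 490], dtype=int32), array([35.15102041, 22.74285714]))
[ 3.44973596e-04 -5.88202894e+01  3.45277262e+01 -9.33819729e-05
 -3.97571819e-05 -7.01713503e-06]
['Unreachable', 'get_state', 'grip_depth', 'hand_in'] ['capture', 'get_calibration', 'recognise']
```

The stick stayed put, so the fingers meet no resistance at that height. Next I'll grip the same block as low as the mat allows.

```bash
python3 -m jog '[[[0,0,0],0,0.3],[[0,0,0],0,0],[[0,0,0],0,0],[[0,0,2],0,0],[[0,0,2.1],0,0],[[0,0,0],0,0],[[0,0,0],0,0]]' 30;  python3 -m jog '[[[0,0,0],0,0.3],[[0,0,0],0,0.5],[[0,0,0],0,0.65],[[0,0,0],0,0.75],[[0,0,0],0,0.8],[[0,0,0],0,0.8],[[0,0,0],0,0.8]]' 30
```

```text
time_s: 8.93
eef_pos: [0.5537, -0.3233, 0.0089]
ee_rot: [180.0, 0.0, 73.9]
wrist_force: [0.1, 0.6, -0.3]
finger_gap: 0.0854
time_s: 9.8
eef_pos: [0.5535, -0.3232, 0.0086]
ee_rot: [180.0, 0.0, 73.9]
wrist_force: [-2.1, 0.2, 5.2]
finger_gap: 0.0227
```

```bash
python3 -m jog '[[[0,0,0],0,0.9],[[0,0,0],0,1],[[0,0,0],0,1],[[0,0,-0.5],0,1],[[0,0,-0.5],0,1],[[0,0,-1],0,1],[[0,0,0],0,1],[[0,0,0],0,1]]' 60
python3 - <<'E'
from h import *
im=cams.capture("wrist");cv2.imwrite("pics/w6.png",im[...,::-1]);s=cams.capture("side");cv2.imwrite("pics/side4.png",s[...,::-1])
def bb(i):
    h=cv2.cvtColor(i,cv2.COLOR_BGR2HSV);m=cv2.inRange(h,(8,70,120),(32,255,255))[145:205,255:325]
    k,l,st,ce=cv2.connectedComponentsWithStats(m);j=1+np.argmax(st[1:,4]);return st[j],ce[j]
for n in("side0","side4"):print(n,bb(cv2.imread(f"pics/{n}.png")))
o=np.zeros((420,800,3),np.uint8);o[:420,:480]=im[:,40:520,::-1];o[:297,480:]=cv2.resize(s[110:192,245:333,::-1],(320,297),interpolation=cv2.INTER_CUBIC)
cv2.imwrite("pics/z4.png",o)
E
```

```text
time_s: 10.8
eef_pos: [0.5534, -0.3231, 0.0283]
ee_rot: [180.0, 0.0, 73.9]
wrist_force: [0.4, -0.5, -0.7]
finger_gap: 0.0222
side0 (array([  7,  15,  46,  40, 489], dtype=int32), array([35.12678937, 32.78118609]))
side4 (array([  7,  10,  46,  39, 459], dtype=int32), array([34.02614379, 28.37254902]))
```

View pics/z4.png

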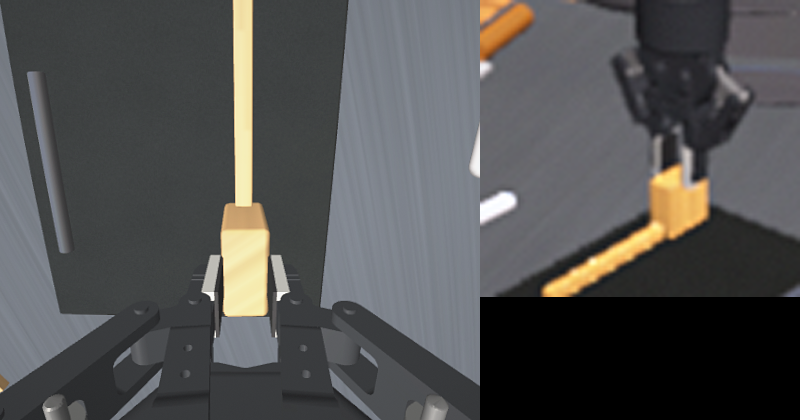

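The stick was lifted: the wrist view shows the pads on either side of the block's rear top. The side view shows that the real fingertips sit about 35 mm behind the reported TCP, so the first tries closed just above the block. I'll set it down and regrip about 15 mm deeper.

```bash
python3 -m jog '[[[0,0,1],0,1],[[0,0,0.9],0,1],[[0,0,0.1],0,1],[[0,0,0],0,1],[[0,0,0],0,0.5],[[0,0,0],0,0],[[0,0,0],0,0]]' 60; python3 -m jog '[[[0,0,0.7],0,0],[[0,0,0.7],0,0],[[0,0,0],0,0],[[0,0,0],0,0.5],[[0,0,0],0,0.8],[[0,0,0],0,1],[[0,0,0],0,1],[[0,0,0],0,1]]' 70
```

```text
time_s: 11.78
eef_pos: [0.5533, -0.323, 0.0078]
ee_rot: [-180.0, -0.0, 73.9]
wrist_force: [-0.8, -0.2, -0.2]
finger_gap: 0.0752
time_s: 12.78
eef_pos: [0.5537, -0.3233, -0.0054]
ee_rot: [180.0, 0.0, 73.9]
wrist_force: [-0.4, -0.2, 2.8]
finger_gap: 0.0225
```

```bash
python3 -m jog '[[[0,0,-1],0,1],[[0,0,-3],0,1],[[0,0,-3],0,1],[[0,0,0],-1,1],[[0,0,0],-1,1],[[0,0,0],-0.14,1]]'; python3 -m jog '[[[3,2,0],0,1],[[4,2,0],0,1],[[3,1.5,0],0,1],[[0,0,0],0,1],[[0,0,0],0,1],[[0,0,0],0,1]]'
python3 - <<'E'
from h import *
s=env.get_state();c=cams.get_calibration("wrist");im=cams.capture("wrist");cv2.imwrite("pics/w7.png",im[...,::-1])
np.save("w7cal.npy",np.array(c["world_from_camera"]))
print(s["time_s"],s["eef_pos"],s["ee_rot"],s["wrist_force"],s["finger_gap"])
cv2.imwrite("pics/w7c.png",cv2.resize(im[0:330,130:450,::-1],(640,600) if 0 else None,fx=1.8,fy=1.8,interpolation=cv2.INTER_CUBIC))
E
```

```text
time_s: 13.52
eef_pos: [0.5533, -0.3231, 0.0646]
ee_rot: [180.0, 0.0, 91.0]
wrist_force: [0.3, -0.5, -0.5]
finger_gap: 0.0221
time_s: 14.28
eef_pos: [0.6061, -0.223, 0.0642]
ee_rot: [-180.0, 0.0, 90.9]
wrist_force: [0.1, -0.3, -0.5]
finger_gap: 0.0221
14.275 [ 0.60612591 -0.22303682  0.06416918] [-1.79984313e+02  5.46439490e-03  9.09006739e+01] [ 0.10473239 -0.26086586 -0.49502144] 0.02206398295971825
```

View pics/w7c.png

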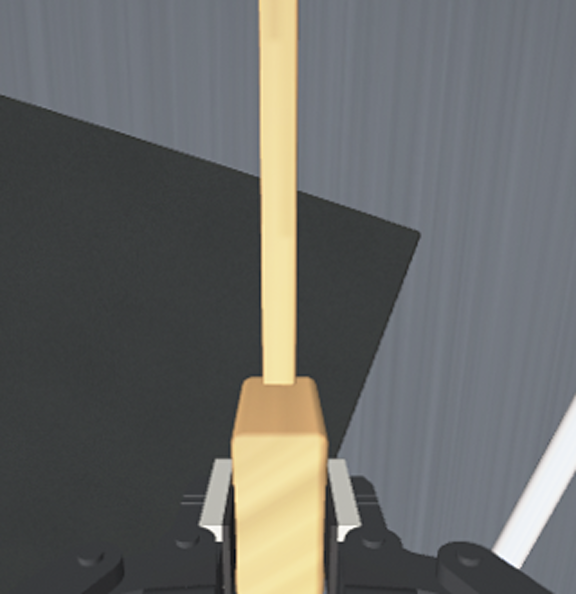

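The grip is sound: both pads bear on the block and the blade runs straight ahead (crop x about 277 to 279). Next I'll get the jig's centre line and the blade's actual line from the pictures, numerically.

Run:
```python
from h import *
t=cams.get_calibration("top")
im=cams.capture("top");cv2.imwrite("pics/top2.png",im[...,::-1])
g=cv2.cvtColor(cv2.imread("pics/top0.png"),cv2.COLOR_BGR2GRAY).astype(float)
def edges(col,lo,hi,th=175):
    v=g[lo:hi,col];r=[]
    for i in range(len(v)-1):
        if (v[i]-th)*(v[i+1]-th)<0: r.append(round(lo+i+(th-v[i])/(v[i+1]-v[i]),2))
    return r
for col in(154,170,190,204,215,232,238,243,250):
    e=edges(col,165,200);z=.034 if col<207 else .024
    print(col,e,[np.round(onz(t,(col,y),z)[:2],4).tolist() for y in e])
print("row 183 (slot/blank)",[(c,int(g[182:184,c].mean())) for c in range(148,254,2)])
# blade in wrist
c=cams.get_calibration("wrist");w=cv2.imread("pics/w7.png");h=cv2.cvtColor(w,cv2.COLOR_BGR2HSV);m=cv2.inRange(h,(8,60,110),(35,255,255))
for y in(3,40,80,120,160,200):
    x=np.where(m[y,230:340])[0]+230;print(y,x.min(),x.max(),np.round(onz(c,((x.min()+x.max())/2,y),.0856),4))
# stick in top view
h=cv2.cvtColor(im,cv2.COLOR_RGB2HSV);m=cv2.inRange(h,(8,60,110),(35,255,255))
for col in range(282,350,6):
    y=np.where(m[165:215,col])[0]+165
    if len(y):print(col,y.min(),y.max(),np.round(onz(t,(col,y.mean()),.0856),4))
```

```text
154 [np.float64(173.18), np.float64(174.55), np.float64(177.3), np.float64(182.16), np.float64(184.84), np.float64(189.34), np.float64(191.96), np.float64(193.58)] [[0.6339, 0.2426], [0.6302, 0.2425], [0.6227, 0.2423], [0.6095, 0.2419], [0.6022, 0.2417], [0.5901, 0.2414], [0.583, 0.2412], [0.5787, 0.2411]]
170 [np.float64(172.8), np.float64(181.47), np.float64(184.15), np.float64(193.81)] [[0.6344, 0.2003], [0.6108, 0.1997], [0.6036, 0.1996], [0.5775, 0.199]]
190 [np.float64(172.22), np.float64(180.93), np.float64(183.63), np.float64(193.07)] [[0.6354, 0.1473], [0.6117, 0.1469], [0.6044, 0.1468], [0.5789, 0.1464]]
204 [np.float64(171.9), np.float64(180.48), np.float64(183.12), np.float64(188.58), np.float64(189.45), np.float64(192.78)] [[0.6359, 0.1101], [0.6125, 0.1099], [0.6053, 0.1098], [0.5905, 0.1097], [0.5882, 0.1096], [0.5792, 0.1096]]
215 [np.float64(173.64), np.float64(177.85), np.float64(186.93), np.float64(191.2)] [[0.6333, 0.0821], [0.6217, 0.082], [0.5968, 0.0819], [0.5852, 0.0818]]
232 [np.float64(171.63), np.float64(176.02), np.float64(178.51), np.float64(184.89), np.f
[... 1486 characters left out ...]
0, 248), (252, 116)]
3 274 295 [ 0.6052 -0.0969  0.0856]
40 274 294 [ 0.6052 -0.1123  0.0856]
80 274 294 [ 0.6055 -0.1299  0.0856]
120 275 294 [ 0.606  -0.1486  0.0856]
160 275 294 [ 0.6062 -0.1686  0.0856]
200 276 293 [ 0.6066 -0.1902  0.0856]
282 177 181 [ 0.602  -0.0948  0.0856]
288 176 180 [ 0.6044 -0.1101  0.0856]
294 176 180 [ 0.6043 -0.1253  0.0856]
300 176 180 [ 0.6041 -0.1405  0.0856]
306 175 180 [ 0.6052 -0.1558  0.0856]
312 175 180 [ 0.6051 -0.171   0.0856]
318 175 180 [ 0.6049 -0.1863  0.0856]
324 170 214 [ 0.5726 -0.2004  0.0856]
330 169 214 [ 0.5486 -0.2147  0.0856]
336 173 214 [ 0.563  -0.2305  0.0856]
342 165 214 [ 0.5732 -0.2461  0.0856]
348 165 214 [ 0.573  -0.2614  0.0856]
```

```bash
python3 -m jog '[[[0,0.4,1],0,1],[[0,0.45,1.5],0,1],[[0,0,1.5],0,1],[[0,0,1.2],0,1],[[0,0,0.7],0,1],[[0,0,0],0,1],[[0,0,0],0,1]]'
cat > st.py <<'E'
from h import *
def look(n):
    t=cams.get_calibration("top");im=cams.capture("top");cv2.imwrite(f"pics/{n}.png",im[...,::-1])
    g=cv2.cvtColor(im,cv2.COLOR_RGB2GRAY).astype(float);h=cv2.cvtColor(im,cv2.COLOR_RGB2HSV);m=cv2.inRange(h,(8,60,110),(35,255,255))[150:230]
    cs=[c for c in range(200,330) if m[15:45,c].sum()>255];print("blade cols",cs[:1],"tip",np.round(onz(t,(cs[0]-.5,181),.024),4) if cs else None)
    for c in cs[4:70:8]:
        y=np.where(m[:,c])[0]
        if len(y)<9: y=y+150;print(c,y.min(),y.max(),np.round(onz(t,(c,y.mean()),.0265)[:2],4))
    print("slot",[int(g[int(round(181.5-(c-170)*.03)):int(round(181.5-(c-170)*.03))+3,c].mean()) for c in range(150,256,1)])
E
python3 - <<'E'
from st import *
look("top3");s=env.get_state();print(s["time_s"],s["eef_pos"],s["ee_rot"],s["wrist_force"],s["finger_gap"])
E
```

```text
time_s: 15.25
eef_pos: [0.6155, -0.2221, 0.0058]
ee_rot: [180.0, 0.0, 91.0]
wrist_force: [0.2, -0.0, -0.3]
finger_gap: 0.0226
blade cols [267] tip [ 0.6115 -0.0562  0.024 ]
271 179 182 [ 0.6122 -0.0682]
279 179 182 [ 0.6119 -0.0897]
287 178 182 [ 0.613  -0.1113]
295 178 182 [ 0.6128 -0.1328]
303 177 182 [ 0.6139 -0.1544]
311 177 181 [ 0.6151 -0.176 ]
slot [131, 150, 148, 142, 142, 142, 137, 137, 141, 140, 137, 136, 149, 205, 223, 222, 222, 223, 219, 126, 132, 153, 157, 156, 156, 154, 154, 154, 150, 150, 152, 150, 149, 149, 151, 149, 143, 143, 143, 139, 139, 143, 143, 140, 138, 137, 135, 128, 130, 136, 135, 132, 134, 133, 153, 156, 152, 119, 123, 120, 119, 117, 115, 115, 116, 115, 116, 116, 116, 115, 116, 116, 115, 116, 116, 115, 115, 128, 204, 251, 251, 251, 251, 251, 251, 251, 251, 237, 237, 235, 231, 231, 231, 230, 230, 230, 230, 229, 229, 229, 220, 115, 116, 117, 117, 113]
15.3 [ 0.6155687  -0.22213732  0.0059096 ] [1.79937376e+02 2.44321329e-02 9.10062025e+01] [-0.21126805  0.10005427 -0.7028974 ] 0.02237233571110242
```

```bash
python3 -m jog '[[[1,0,0.1],0,1],[[1,0,0],0,1],[[1,0,0],0,1],[[0.5,0,0],0,1],[[0.5,0,0],0,1],[[0.5,0,0],0,1],[[0.5,0,0],0,1],[[0.5,0,0],0,1]]';python3 -m jog '[[[0.7,0,0],0,1],[[0.7,0,0],0,1],[[0.7,0,0],0,1],[[0.7,0,0],0,1],[[0.7,0,0],0,1],[[0.7,0,0],0,1],[[0,0,0],0,1],[[0,0,0],0,1]]'
python3 - <<'E'
from st import *
t=cams.get_calibration("top");print("rod",[onz(t,(x,181.6),.0225)[1] for x in(168.5,169,169.5)])
look("top4");s=env.get_state();print(s["time_s"],s["eef_pos"],s["ee_rot"],s["wrist_force"],s["finger_gap"])
E
```

```text
time_s: 16.3
eef_pos: [0.6141, -0.1668, 0.0042]
ee_rot: [180.0, 0.0, 91.0]
wrist_force: [-0.0, -0.9, -0.9]
finger_gap: 0.0226
time_s: 17.3
eef_pos: [0.6135, -0.125, 0.0042]
ee_rot: [180.0, 0.0, 91.0]
wrist_force: [0.2, -0.3, -0.6]
finger_gap: 0.0224
rod [np.float64(0.20653691366017535), np.float64(0.2052015440445243), np.float64(0.2038661324452273)]
blade cols [231] tip [0.6126 0.0405 0.024 ]
235 180 184 [0.6091 0.0282]
243 180 183 [0.6103 0.0068]
251 180 183 [ 0.61   -0.0146]
slot [133, 150, 148, 144, 143, 142, 138, 138, 142, 141, 138, 137, 149, 206, 225, 223, 223, 223, 220, 127, 133, 153, 157, 157, 157, 155, 155, 154, 150, 152, 152, 152, 150, 151, 152, 150, 144, 145, 143, 141, 140, 145, 145, 140, 138, 139, 137, 129, 131, 136, 135, 133, 135, 134, 154, 157, 153, 142, 211, 233, 233, 231, 227, 227, 226, 225, 230, 230, 231, 232, 233, 237, 237, 241, 247, 247, 244, 244, 245, 242, 212, 204, 205, 206, 207, 208, 213, 196, 189, 190, 191, 192, 192, 193, 200, 211, 204, 204, 206, 208, 208, 209, 209, 204, 198, 198]
17.35 [ 0.61339796 -0.12510672  0.00416499] [-1.79997175e+02  5.84427742e-04  9.09972445e+01] [ 0.1558624  -0.01031064 -1.45970849] 0.022662951703334485
```

```bash
python3 -m jog '[[[0.4,0,0],0,1],[[0.5,0,0],0,1],[[0.5,0,0],0,1],[[0.5,0,0],0,1],[[0.5,0,0],0,1],[[0.3,0,0],0,1],[[0,0,0],0,1],[[0,0,0],0,1]]';python3 -m jog '[[[0.5,0,0],0,1],[[0.5,0,0],0,1],[[0.5,0,0],0,1],[[0.5,0,0],0,1],[[0.5,0,0],0,1],[[0.5,0,0],0,1],[[0.5,0,0],0,1],[[0,0,0],0,1]]'
python3 - <<'E'
from st import *
look("top5")
E
```

```text
time_s: 18.35
eef_pos: [0.6129, -0.098, 0.0042]
ee_rot: [180.0, -0.0, 91.0]
wrist_force: [0.3, 0.6, 0.2]
finger_gap: 0.0227
time_s: 19.35
eef_pos: [0.6119, -0.0618, 0.004]
ee_rot: [-180.0, -0.1, 91.1]
wrist_force: [-0.4, -0.5, -0.8]
finger_gap: 0.0229
blade cols [208] tip [0.6133 0.102  0.024 ]
212 181 185 [0.6071 0.0896]
220 181 184 [0.6082 0.0683]
slot [135, 153, 151, 146, 146, 146, 141, 140, 144, 144, 141, 139, 152, 210, 227, 225, 225, 226, 223, 129, 136, 156, 160, 159, 158, 157, 157, 156, 153, 153, 155, 154, 152, 153, 186, 244, 249, 249, 248, 247, 247, 246, 246, 246, 249, 248, 248, 245, 244, 244, 243, 243, 246, 249, 245, 247, 242, 199, 204, 195, 196, 194, 193, 195, 200, 214, 213, 205, 207, 207, 207, 208, 209, 209, 204, 199, 200, 202, 191, 115, 100, 104, 106, 108, 109, 110, 111, 112, 112, 113, 114, 114, 115, 116, 116, 116, 117, 117, 117, 117, 118, 118, 117, 117, 117, 117]
```

```bash
python3 -m jog '[[[0.4,0,0],0,1],[[0.5,0,0],0,1],[[0.5,0,0],0,1],[[0.5,0,0],0,1],[[0.5,0,0],0,1],[[0.4,0,0],0,1],[[0.3,0,0],0,1],[[0.3,0,0],0,1]]'
python3 - <<'E'
from st import *
s=env.get_state();print(s["eef_pos"],s["wrist_force"],s["ft_torque"])
look("top6");s=env.get_state();print(s["eef_pos"],s["wrist_force"],s["ft_torque"],s["tau"])
E
```

```text
time_s: 20.4
eef_pos: [0.6116, -0.0289, 0.0041]
ee_rot: [-180.0, 0.0, 91.0]
wrist_force: [-1.2, -4.9, 0.5]
finger_gap: 0.0227
[ 0.61158935 -0.02885701  0.00412161] [-1.15900048 -4.8842663   0.53485377] [-1.00402786  0.41155681  0.26380039]
blade cols [200] tip [0.6135 0.1234 0.024 ]
slot [136, 153, 152, 147, 148, 147, 142, 142, 145, 146, 141, 140, 153, 211, 228, 226, 226, 227, 224, 130, 137, 157, 193, 249, 249, 248, 248, 248, 249, 249, 249, 249, 248, 248, 248, 247, 249, 249, 248, 247, 247, 246, 246, 247, 250, 214, 208, 204, 203, 205, 204, 211, 214, 212, 214, 217, 214, 189, 198, 135, 103, 107, 109, 111, 112, 113, 115, 115, 116, 116, 117, 118, 118, 119, 119, 120, 120, 119, 120, 120, 120, 120, 120, 119, 118, 118, 118, 117, 117, 117, 116, 116, 114, 114, 113, 112, 112, 111, 110, 109, 108, 108, 106, 105, 105, 104]
[ 0.61158776 -0.02850373  0.00412273] [-2.30413051 -3.99440581 -0.00831361] [-0.81405851  0.39318838  0.29419938] [  1.76038876 -55.79777598  34.07343507  -0.66936046   1.10120125
   0.26867179]
```

```bash
python3 -m jog '[[[0.2,0,0],0,1],[[0.2,0,0],0,1],[[0.2,0,0],0,1],[[0.2,0,0],0,1]]'
cat > sl.py <<'E'
from h import *
s=env.get_state();im=cams.capture("top");cv2.imwrite("pics/topl.png",im[...,::-1]);g=cv2.cvtColor(im,cv2.COLOR_RGB2GRAY).astype(int)
print(round(s["time_s"],2),np.round(s["eef_pos"],4),np.round(s["wrist_force"],1))
for r in(181,182,183,184):print(r,g[r,158:180].tolist())
E
python3 sl.py
```

```text
time_s: 20.95
eef_pos: [0.6114, -0.0211, 0.0041]
ee_rot: [-180.0, 0.0, 91.0]
wrist_force: [-1.8, -4.2, 0.5]
finger_gap: 0.0223
20.95 [ 0.6114 -0.0211  0.0041] [-1.8 -4.2  0.5]
181 [236, 235, 235, 234, 234, 236, 236, 236, 235, 235, 235, 235, 244, 244, 249, 249, 250, 249, 249, 248, 244, 244]
182 [170, 165, 163, 157, 164, 203, 207, 200, 197, 198, 195, 169, 251, 246, 246, 246, 245, 245, 244, 247, 252, 252]
183 [119, 119, 118, 118, 136, 210, 237, 238, 238, 240, 237, 175, 254, 253, 252, 252, 252, 250, 251, 251, 251, 251]
184 [150, 154, 146, 147, 161, 221, 240, 242, 244, 245, 241, 200, 254, 251, 251, 252, 250, 234, 239, 237, 238, 239]
```

```bash
python3 -m jog '[[[0.1,0,0],0,1],[[0.1,0,0],0,1],[[0.1,0,0],0,1],[[0,0,0],0,1]]'; python3 sl.py;  python3 -m jog '[[[0.1,0,0],0,1],[[0,0,0],0,1]]'; python3 sl.py
```

```text
time_s: 21.5
eef_pos: [0.6114, -0.0181, 0.0041]
ee_rot: [-180.0, 0.0, 91.0]
wrist_force: [-2.0, -4.0, 0.3]
finger_gap: 0.0227
21.5 [ 0.6114 -0.0181  0.0041] [-2.  -4.   0.3]
181 [235, 235, 235, 233, 234, 237, 236, 235, 235, 235, 235, 239, 242, 244, 249, 249, 249, 249, 249, 247, 244, 245]
182 [169, 166, 162, 157, 163, 202, 209, 200, 198, 195, 204, 237, 247, 246, 246, 246, 245, 245, 244, 247, 252, 252]
183 [118, 118, 119, 118, 136, 210, 238, 238, 238, 238, 242, 253, 253, 253, 253, 252, 252, 250, 251, 251, 250, 251]
184 [150, 154, 146, 147, 160, 221, 241, 242, 244, 244, 245, 251, 251, 251, 251, 252, 250, 234, 239, 237, 237, 239]
time_s: 21.8
eef_pos: [0.6115, -0.0174, 0.0042]
ee_rot: [-180.0, 0.0, 91.0]
wrist_force: [-1.9, -6.4, 0.6]
finger_gap: 0.0225
21.8 [ 0.6115 -0.0174  0.0042] [-1.9 -6.4  0.6]
181 [235, 235, 235, 233, 234, 237, 236, 235, 235, 235, 235, 239, 242, 244, 249, 249, 249, 249, 249, 247, 244, 245]
182 [169, 166, 162, 158, 165, 202, 209, 200, 198, 193, 192, 237, 247, 246, 246, 245, 245, 245, 244, 247, 252, 252]
183 [118, 119, 118, 119, 135, 210, 238, 238, 238, 235, 231, 253, 253, 253, 253, 252, 252, 250, 251, 251, 250, 251]
184 [150, 153, 146, 147, 162, 222, 241, 242, 244, 243, 237, 251, 251, 251, 251, 251, 250, 234, 239, 237, 237, 239]
```

```bash
python3 -m jog '[[[0.1,0,0],0,1],[[0.1,0,0],0,1],[[0,0,0],0,1]]'; python3 sl.py;  python3 -m jog '[[[0.1,0,0],0,1],[[0,0,0],0,1]]'; python3 sl.py
```

```text
time_s: 22.22
eef_pos: [0.6114, -0.0161, 0.0043]
ee_rot: [-180.0, 0.1, 91.0]
wrist_force: [-1.5, -8.8, 1.4]
finger_gap: 0.0229
22.23 [ 0.6114 -0.0161  0.0043] [-1.5 -8.8  1.4]
181 [235, 236, 235, 233, 234, 237, 236, 236, 235, 236, 237, 239, 242, 244, 249, 249, 249, 249, 249, 248, 244, 245]
182 [169, 166, 162, 157, 164, 202, 209, 201, 200, 210, 213, 237, 247, 246, 246, 245, 245, 245, 244, 247, 252, 252]
183 [118, 118, 119, 118, 136, 211, 238, 238, 239, 242, 235, 253, 253, 253, 252, 252, 252, 250, 251, 251, 250, 251]
184 [150, 153, 145, 147, 161, 222, 241, 242, 245, 247, 237, 251, 251, 251, 251, 251, 250, 234, 239, 237, 237, 239]
time_s: 22.52
eef_pos: [0.6114, -0.0155, 0.0044]
ee_rot: [-180.0, 0.2, 91.0]
wrist_force: [-1.9, -9.2, 0.7]
finger_gap: 0.023
22.52 [ 0.6114 -0.0155  0.0044] [-1.9 -9.2  0.7]
181 [235, 235, 235, 233, 234, 237, 236, 235, 235, 236, 237, 239, 243, 243, 249, 249, 249, 249, 249, 247, 244, 244]
182 [169, 166, 162, 157, 164, 202, 209, 201, 199, 207, 226, 237, 247, 246, 246, 246, 245, 245, 244, 247, 252, 252]
183 [119, 118, 118, 118, 136, 211, 238, 238, 239, 245, 253, 253, 253, 253, 252, 252, 252, 250, 251, 250, 250, 251]
184 [150, 154, 145, 147, 160, 222, 240, 242, 245, 248, 251, 251, 251, 251, 251, 252, 250, 234, 239, 237, 237, 239]
```

```bash
python3 -m jog '[[[0.1,0,0],0,1],[[0,0,0],0,1],[[0,0,0],0,1]]'; python3 sl.py; python3 -m jog '[[[-0.2,0,0],0,1],[[-0.2,0,0],0,1],[[-0.4,0,0],0,1],[[-0.6,0,0],0,1],[[0,0,0],0,1]]'; python3 sl.py
```

```text
time_s: 22.95
eef_pos: [0.6115, -0.0149, 0.0045]
ee_rot: [180.0, 0.2, 91.0]
wrist_force: [-3.1, -9.9, 1.0]
finger_gap: 0.023
22.95 [ 0.6115 -0.0149  0.0045] [-3.1 -9.9  1. ]
181 [235, 235, 235, 234, 234, 237, 236, 236, 236, 235, 237, 239, 242, 244, 249, 249, 249, 249, 249, 247, 244, 244]
182 [170, 165, 163, 156, 165, 202, 209, 201, 196, 196, 226, 237, 247, 246, 246, 246, 245, 245, 244, 247, 252, 252]
183 [119, 118, 118, 118, 136, 211, 238, 239, 237, 236, 253, 253, 253, 253, 252, 252, 252, 250, 251, 250, 251, 251]
184 [151, 154, 146, 146, 161, 221, 241, 242, 243, 242, 252, 251, 251, 251, 251, 252, 250, 234, 239, 237, 237, 239]
time_s: 23.62
eef_pos: [0.6119, -0.0273, 0.0043]
ee_rot: [180.0, -0.0, 91.0]
wrist_force: [-0.9, -0.2, -0.5]
finger_gap: 0.0224
23.62 [ 0.6119 -0.0273  0.0043] [-0.9 -0.2 -0.5]
181 [235, 235, 235, 233, 234, 237, 236, 235, 236, 237, 238, 239, 242, 244, 249, 249, 249, 249, 248, 248, 244, 244]
182 [169, 165, 161, 157, 164, 203, 209, 200, 202, 220, 228, 237, 247, 246, 246, 245, 245, 245, 244, 247, 252, 252]
183 [118, 118, 119, 118, 136, 210, 238, 238, 240, 247, 248, 253, 252, 253, 252, 252, 252, 250, 251, 251, 250, 251]
184 [150, 153, 146, 147, 161, 222, 240, 242, 245, 249, 247, 251, 251, 251, 251, 251, 250, 234, 239, 237, 237, 239]
```

The stop gave about 3.3 mm (force rose from 4 to 9.9 N at 1.6 N/mm), which is marginal for "a few". I'll press once more, about 1 mm further, then withdraw.

```bash
python3 -m jog '[[[0.6,0,0],0,1],[[0.4,0,0],0,1],[[0.2,0,0],0,1],[[0.2,0,0],0,1],[[0.1,0,0],0,1],[[0,0,0],0,1]]'; python3 sl.py; python3 -m jog '[[[-0.2,0,0],0,1],[[-0.2,0,0],0,1],[[-0.6,0,0],0,1],[[-1,0,0],0,1],[[0,0,0],0,1]]'; python3 sl.py
```

```text
time_s: 24.42
eef_pos: [0.6116, -0.0146, 0.0048]
ee_rot: [180.0, 0.3, 90.9]
wrist_force: [-0.6, -9.9, 1.6]
finger_gap: 0.0227
24.43 [ 0.6116 -0.0146  0.0048] [-0.6 -9.9  1.6]
181 [236, 235, 235, 234, 234, 237, 236, 235, 235, 234, 237, 239, 243, 244, 249, 249, 250, 249, 249, 248, 244, 244]
182 [169, 165, 162, 157, 164, 203, 210, 200, 193, 175, 226, 237, 247, 246, 246, 246, 245, 245, 244, 247, 252, 252]
183 [118, 118, 118, 119, 137, 211, 238, 238, 232, 192, 253, 253, 253, 253, 252, 252, 252, 250, 251, 250, 250, 251]
184 [150, 153, 147, 147, 161, 222, 241, 242, 241, 218, 251, 251, 251, 251, 251, 251, 250, 234, 239, 236, 238, 239]
time_s: 25.1
eef_pos: [0.6118, -0.0327, 0.0041]
ee_rot: [-180.0, -0.0, 90.9]
wrist_force: [-0.4, 0.1, 0.3]
finger_gap: 0.0227
25.1 [ 0.6118 -0.0327  0.0041] [-0.4  0.1  0.3]
181 [235, 235, 235, 233, 234, 237, 236, 236, 235, 237, 239, 239, 242, 243, 249, 249, 249, 249, 248, 247, 244, 244]
182 [168, 166, 162, 157, 164, 202, 208, 201, 202, 221, 229, 237, 247, 246, 246, 245, 245, 245, 244, 247, 252, 252]
183 [118, 118, 118, 118, 136, 211, 237, 238, 240, 247, 248, 252, 252, 253, 252, 252, 252, 250, 251, 251, 250, 251]
184 [149, 153, 147, 147, 160, 222, 240, 241, 245, 249, 247, 251, 251, 251, 251, 251, 250, 234, 239, 237, 237, 239]
```

```bash
python3 -m jog '[[[-1.5,0,0],0,1],[[-2.5,0,0],0,1],[[-3,0,0],0,1],[[-3,0,0],0,1],[[-3,0,0],0,1],[[-3,0,0],0,1],[[-3,0,0],0,1],[[0,0,0],0,1]]'; python3 -m jog '[[[0,0,-1],0,1],[[0,0,-3],0,1],[[0,0,-3],0,1],[[-3,-2,0],0,1],[[-4,-2,0],0,1],[[-3,-1.8,0],0,1],[[0,0,0],0,1],[[0,0,0],0,1]]';python3 -m jog '[[[0,0,0],1,1],[[0,0,0],1,1],[[0,0,0],0.13,1],[[0,0,0],0,1],[[0,0,0],0,1]]'
```

```text
time_s: 26.15
eef_pos: [0.6148, -0.2246, 0.004]
ee_rot: [180.0, 0.0, 90.8]
wrist_force: [-0.6, -0.1, -0.6]
finger_gap: 0.0227
time_s: 27.15
eef_pos: [0.5593, -0.3221, 0.0748]
ee_rot: [180.0, -0.0, 91.1]
wrist_force: [-0.5, -0.5, -1.0]
finger_gap: 0.0225
time_s: 27.78
eef_pos: [0.5591, -0.3226, 0.0742]
ee_rot: [180.0, -0.0, 74.1]
wrist_force: [-0.1, 0.4, -0.4]
finger_gap: 0.0227
```

```bash
python3 -m jog '[[[-0.2,-0.5,2],0,1],[[0,0,2.5],0,1],[[0,0,2],0,1],[[0,0,1],0,1],[[0,0,0],0,1],[[0,0,0],0,1]]'; python3 -m jog '[[[0,0,0.2],0,1],[[0,0,0.1],0,1],[[0,0,0],0,1]]'
```

```text
time_s: 28.52
eef_pos: [0.5541, -0.3239, 0.0002]
ee_rot: [179.9, 0.0, 74.0]
wrist_force: [-0.6, -0.1, -0.1]
finger_gap: 0.0225
time_s: 28.9
eef_pos: [0.5535, -0.3235, -0.0037]
ee_rot: [180.0, 0.0, 74.0]
wrist_force: [0.7, -0.9, -0.3]
finger_gap: 0.0223
```

```bash
python3 -m jog '[[[0,0,0.1],0,1],[[0,0,0],0,1],[[0,0,0],0,1]]'; python3 -m jog '[[[0,0,0.07],0,1],[[0,0,0],0,1],[[0,0,0],0,1]]'
```

```text
time_s: 29.28
eef_pos: [0.5535, -0.3235, -0.0048]
ee_rot: [-180.0, 0.0, 74.0]
wrist_force: [-0.4, -0.3, -0.7]
finger_gap: 0.0225
time_s: 29.65
eef_pos: [0.5536, -0.3236, -0.0053]
ee_rot: [180.0, 0.0, 74.0]
wrist_force: [-0.5, -0.2, 0.8]
finger_gap: 0.0224
```

Force just turned positive at the original height, so the stick is down. I'll release it slowly, rise and look.

```bash
python3 -m jog '[[[0,0,0],0,0.72],[[0,0,0],0,0.65],[[0,0,0],0,0.5],[[0,0,0],0,0.2],[[0,0,0],0,0],[[0,0,0],0,0],[[0,0,0],0,0]]'; python3 -m jog '[[[0,0,-1.5],0,0],[[0,0,-3],0,0],[[0,0,-5],0,0],[[0,0,-5],0,0],[[-4,0,-3],0,0],[[-5,0,0],0,0],[[0,0,0],0,0]]'
python3 - <<'E'
from st import *
s=cams.capture("side");w=cams.capture("wrist");t=cams.capture("top")
cv2.imwrite("pics/sf.png",s[...,::-1]);cv2.imwrite("pics/wf.png",w[...,::-1]);cv2.imwrite("pics/tf.png",t[...,::-1])
o=np.zeros((600,800,3),np.uint8)
o[:300,:400]=cv2.resize(w[...,::-1],(400,300));o[:300,400:]=cv2.resize(s[130:320,120:373,::-1],(400,300),interpolation=cv2.INTER_CUBIC)
o[300:600]=cv2.resize(t[155:275,110:430,::-1],(800,300),interpolation=cv2.INTER_CUBIC);cv2.imwrite("pics/f.png",o)
E
python3 sl.py
```

```text
time_s: 30.52
eef_pos: [0.5535, -0.3235, -0.0055]
ee_rot: [180.0, 0.0, 74.0]
wrist_force: [0.3, -0.4, 0.2]
finger_gap: 0.0851
time_s: 31.4
eef_pos: [0.5277, -0.413, 0.1707]
ee_rot: [179.9, 0.1, 73.7]
wrist_force: [-0.0, 0.5, 0.0]
finger_gap: 0.0855
31.55 [ 0.5286 -0.4096  0.1698] [-0.3 -0.4 -0.9]
181 [234, 234, 233, 232, 233, 236, 235, 234, 234, 236, 238, 238, 241, 243, 249, 248, 249, 249, 248, 247, 243, 244]
182 [168, 164, 161, 155, 163, 200, 207, 199, 200, 219, 227, 236, 246, 245, 245, 244, 244, 244, 243, 246, 252, 252]
183 [118, 117, 117, 117, 135, 208, 237, 237, 239, 247, 247, 252, 252, 252, 252, 252, 252, 250, 250, 250, 250, 250]
184 [149, 152, 145, 146, 160, 220, 239, 241, 245, 249, 247, 251, 251, 251, 251, 251, 250, 233, 238, 236, 236, 238]
```

View pics/f.png

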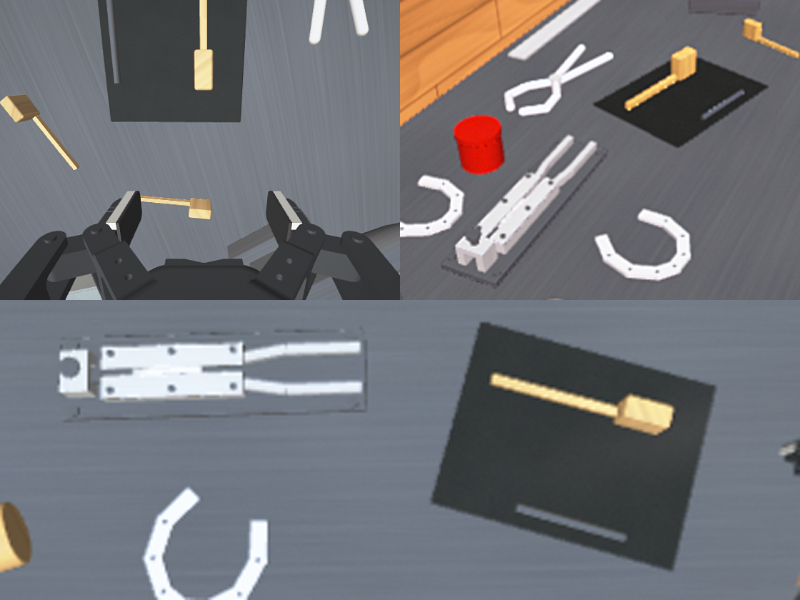

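The last picture shows the stick flat on the mat where it came from (top crop, 490..672 at y about 400) and the trough empty. The blank lies in the channel, joined to the rod in the slot (about (130..200, 371)). Punch, plates and tin have not moved, and the arm is clear.

```bash
python3 -c "
from bench import env
print(env.hand_in())"
```

```text
the job is handed in; nothing more can be done
None
```

I picked up the push stick and fed the blank through the channel until it pressed against the sprung stop. I then withdrew, laid the stick back on the mat where it had been, and handed the job in at about 31.6 s.

- **Pressing home:** Drag was about 4 N, rising to about 9.9 N against the stop. By force and travel I estimate the stop gave about 3.3 to 3.6 mm; the pictures alone suggest about 2.7 to 3 mm. That is well short of its 8 mm end. I pressed twice. The second press was meant to go about 1 mm further, but gained only about 0.3 mm, with the stick pitching about 0.3° in the grip.
- **Last checks:** In the sight slot the blank meets the rod, and the picture there was unchanged between withdrawing the stick and the end. The stick lies flat on the mat. Punch, plates, tin and hoof tester look where they were. I did not check the mallet and clinching block closely at the end.
- **What disagreed:** The first grasps closed on air just above the grip block, and a small test lift did not move the stick. The real fingertips sit about 35 mm behind the reported TCP, so I gripped lower. That first low grip held only the top of the block, so I set the stick down and regripped about 13 mm deeper before going to the jig.

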